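# Load the abrasive-block carrier and hold it up level

### The job

Both abrasive blocks for dressing glass edges belong in the aluminium two-pocket carrier, which only balances on its swing handle when both are in: set the block that lies on the table down (do not drop it) flat and square in the empty pocket and let it go. Then take the carrier by the wooden grip of its handle, lift it about 10 cm clear of the table and keep it hanging there level and still, so that a drip tray can be slid underneath; finish while holding it up. Leave the solder spool, the tape ring and the other tools where they are.

Things in the scene. Friction and masses are not known exactly. Their poses are not given: they have to be found in the camera images.
- carrier: Loose aluminium carrier, about 0.4 kg: flat tray 100 mm (its x) by 280 mm (its y) on four 4 mm rubber feet, tray top 10 mm above the table. Origin under its centre on the table, z up. Its long y axis lies roughly across the robot's view (+y to the left). Two equal pockets centred at y = -84 (empty) and y = +84 mm (full), a swing handle in the middle.
- pocket_empty (a point): Centre of the empty pocket's floor, (0, -84, 10) mm in the carrier's frame, same axes. Pocket 61 (x) by 93 mm (y), 1.5 mm clear of a block all round; walls 13 mm high, top 5 mm flared as lead-in. End walls whole; side walls (x = +-30.5) only at the corners, leaving a 53 mm gap mid-side for fingers down to the tray, which reaches x = +-50. A block held across its 58 mm width can be set right down.
- pocket_full (a point): Centre of the floor of the other, equal pocket, at (0, +84, 10) mm in the carrier's frame; block_in sits in it from the start and stays there.
- handle (a joint): Swing angle of the carrier's handle (rad): 0 stands straight up from the tray, positive leans towards the carrier's -y (the empty pocket). It swings freely to +-0.9 on a pivot along the carrier's x axis, 60 mm above the table, with a little friction that keeps it standing where it is left.
- handle_grip (a point): Middle of the handle's wooden grip: bar 64 mm long along the carrier's x, 16 mm thick (y), 22 mm high (z), 66 mm from the pivot, so 126 mm above the table when upright; over 50 mm free below it. Hung from it, the carrier with both blocks levels itself about the pivot; with one block it tips far over. About 0.9 kg in all.
- block_out: Plain dark grey abrasive block, 58 mm (its x) by 90 mm (its y) by 26 mm high, 0.21 kg, lying flat on the table apart from the carrier, to one side of it. Origin at the centre of its underside, z up. (A similar block in the far right corner of the table is out of reach and not meant.)
- block_in: The equal block, already seated in the full pocket. Origin at the centre of its underside.
- spool: Bystander: small spool of solder wire, 57 x 42 x 45 mm, standing on the table. Origin at the centre of its underside.
- tape: Bystander: roll of lilac masking tape lying flat, 65 mm across, 18 mm high. Origin at the centre of its underside.
Not all that is in view belongs to the job. What is shaped like the block_out but orange or pink is not meant. Leave any yellow look-alike of the block_in alone.

How it is judged:
On the way, in this order (a step that is already met when the one before it is completed fails the run):
1. the loose block sits flat and square in the empty pocket, let go, with the carrier still standing on the table (distance between block_out and pocket_empty below 0.0045 m and angle between the x axis of block_out and the x axis of carrier, either way round below 0.06 rad and angle between the z axis of block_out and the z axis of carrier, either way round below 0.04 rad and contact force between the fingers and block_out below 0.1 N and height (world z) of carrier below 0.008 m), for 0.2 s.
2. the carrier is up in the air, at least 50 mm over the table, with both blocks in their pockets (distance between block_out and pocket_empty below 0.0045 m and angle between the x axis of each of block_out, block_in and the x axis of carrier, either way round below 0.06 rad and angle between the z axis of each of block_out, block_in and the z axis of carrier, either way round below 0.04 rad and distance between block_in and pocket_full below 0.0045 m and height (world z) of carrier above 0.05 m), for 0.2 s.
At the end, for the whole second after the job is handed in: Held by the handle's grip (within 35 mm of its middle), underside 60 to 160 mm up, resting on nothing else; level within 0.10 rad, still (30 mm/s, 0.15 rad/s); each block within 4.5 mm of its pocket floor centre, square within 0.06, flat within 0.04 rad, fingers off the blocks (distance between block_out and pocket_empty below 0.0045 m and angle between the x axis of each of block_out, block_in and the x axis of carrier, either way round below 0.06 rad and angle between the z axis of each of block_out, block_in and the z axis of carrier, either way round below 0.04 rad and distance between block_in and pocket_full below 0.0045 m and height (world z) of carrier between 0.06 and 0.16 m and angle between carrier's own z axis and vertical below 0.1 rad and linear speed of carrier below 0.03 m/s and angular speed of carrier below 0.15 rad/s and contact force between the fingers and carrier above 2 N and distance between the grasp point and handle_grip below 0.035 m and contact force between the fingers and block_in below 0.1 N and contact force between the fingers and block_out below 0.1 N and contact force between carrier and spool below 0.1 N and contact force between carrier and tape below 0.1 N); the arm keeps its last pose, push and grip.
It fails at once if the loose block is dropped (falls faster than 0.4 m/s untouched) (linear speed of block_out above 0.4 m/s and contact force between the fingers and block_out below 0.05 N).
It fails at once if the block that was already in is moved out of its pocket by more than 15 mm (distance between block_in and pocket_full above 0.015 m).
It fails at once if the carrier is tipped by more than 0.35 rad (angle between carrier's own z axis and vertical above 0.35 rad).
It fails at once if the solder spool or the tape ring is moved by more than 30 mm (distance of any of spool, tape from where it was at the start of the episode above 0.03 m).
It also fails if it takes over 72 s, if anything falls off the work surface, if the arm or the gripper's body presses on something with over 40 N, if the wrist force passes 120 N, or if a joint passes its speed limit or range.

### The arm

A 7-joint arm with a two-finger parallel gripper is mounted at the origin on a cart in front of the work surface, level with it; the furniture and walls round the work are solid. World frame = base frame: x ahead of the robot, y to its left, z up, the work surface at z = 0. Lengths are in m, angles in rad, forces in N, time in s.
With the tool pointing down it reaches from about 0.375 to 0.925 m from the base axis. Payload 3.1 kg.
Tool frame: the origin (TCP) lies midway between the tips of the shut fingers; the grasp point (between the pads) lies 19 mm behind it (bot.grip_depth is the distance from the TCP to the grasp point, in m); z points along the fingers, y is the direction in which the jaws open and shut (so a half turn about z gives the same grasp; the last joint's range is limited). The gripper opens to 85 mm and grips with 20 to 120 N. Pads are 22 mm wide; open, the fingers measure 114 mm over their backs; the gripper's body (76 mm by 85 mm) begins 54 mm behind the grasp point. The pads swing forward as they close: fully open they stand 13 mm farther back than shut.
Start: joints at [-1.241, 0.383, 0.044, 1.598, -0.018, 1.161, -0.05], TCP at [0.27, 0.591, 0.231] pointing down, gripper open.
Joint ranges: [-2.61, 2.61], [-0.41, 2.15], [-1.48, 1.57], [0, 2.5], [-1.57, 4.71], [0.05, 1.97], [-2.85, 2.85]. Speed limits (rad/s): [2.79, 2.79, 3.14, 3.14, 3.14, 3.14, 3.14].

### API

Orientations are given as a unit quaternion [x, y, z, w].
In Python, from rig import bot gives the robot as it stands. The module is installed in compiled form; this text tells all that it offers.
- The arm moves only by the tool jog_arm, never from a script. Its arguments are lists of equal length, an entry for each row: "claw": the closure, from 0 (fully open) to 1 (shut); "offset": the shift along the world's x, y, z in m, a list of three; "twist": the turn, a rotation vector about the world's x, y, z in degrees, a list of three. In form: {"claw": [claw, ...], "offset": [[dx, dy, dz], ...], "twist": [[rx, ry, rz], ...]}. A call has 1 to 20 rows; each row is the pose to reach, as a shift and turn from the pose measured when the call began; what a row does not reach only later rows make up. A row lasts 1/8 s, in which the tool goes at most 62.5 mm and 10.7 degrees, less where a joint would pass 70% of its speed; a pose out of reach is approached as far as the arm can. A call with a gripper value outside its range is refused whole. The fingers move at their own pace and stop on an object; the grip force is fixed at half the most. Time passes only in rows, so rows that repeat a pose let the fingers close. It gives the time, the measured TCP pose, the force and the opening at its end, in the units of the state.
- bot.observe(): the state, without advancing time (a new reading comes with each control period).
- bot.camera(name): name is "side" or "top"; returns a dict with "img" (384x512x3 uint8, red, green, blue), "z_map" (384x512 float32, m along the optical axis (not along the pixel's ray), 0 where there is no reading), "mtx" (3x3 intrinsics, pixels), "R" (3x3) and "t" (3): a world point X has camera coordinates R X + t. Camera axes: x right, y down, z forward; pixel columns grow to the right and rows downward; lengths in m; the calibration is good to about 2 mm. A picture is of the moment at which its call begins.
- bot.sign_off(): hands the job in, once; it reports no verdict.
The state is a dict: "time_s": time; "joints": joint angles; "joint_velocities": joint speeds; "joint_torque": joint torques, N m; "tcp_pos": TCP position; "tool_rot": TCP orientation; "ft_force": force on the tool from outside, world axes, zero at the start; "torque": the same for the moment, N m; "opening": finger opening in m.
Only numpy, scipy, OpenCV 4.12 (cv2) and the standard library are available. Lean on these libraries where they do the work, as an engineer would, in place of code of your own. Each camera call takes 0.05 s, during which the arm holds its last target. There are 200 camera calls.

## Working session

There is one attempt and no reset: what is moved stays moved. The work goes in short steps, Python scripts to look and compute and a tool call to move; the robot and the scene stay as the last step left them, time stands still between calls to the robot, and variables do not carry over. Pictures are saved under pics/ and viewed, about 8 in all and at most 12, crops included, and the job is handed in when it is done.

Besides the shell and the picture viewer there is one more tool, called after "Request:" as name(argument=value, ...), one argument or row to a line, values as JSON. jog_arm: Moves the arm, as the interface text tells. Its arguments: {"type":"object","properties":{"claw":{"type":"array","items":{"type":"number"}},"offset":{"type":"array","items":{"type":"array","items":{"type":"number"}}},"twist":{"type":"array","items":{"type":"array","items":{"type":"number"}}}},"required":["claw","offset","twist"]}

```bash
mkdir -p pics; cat > h.py <<'E'
import numpy as np, cv2
from rig import bot
def snap(name,tag):
    c=bot.camera(name); cv2.imwrite(f'pics/{tag}.png',cv2.cvtColor(c['img'],cv2.COLOR_RGB2BGR)); np.savez(f'pics/{tag}.npz',**c); return c
def cloud(c):
    z=c['z_map'];v,u=np.mgrid[:z.shape[0],:z.shape[1]];K=c['mtx']
    P=np.stack([(u-K[0,2])/K[0,0]*z,(v-K[1,2])/K[1,1]*z,z],-1)
    W=(P-c['t'])@c['R']; W[z==0]=np.nan; return W
E
python3 - <<'E'
from h import *
for n in('side','top'):
    c=snap(n,n+'1'); print(n,-c['R'].T@c['t'],c['R'].round(2).tolist())
a=[cv2.imread(f'pics/{n}1.png') for n in('side','top')]
print(bot.observe())
E
```

```text
side [0.37420654 1.4059003  0.80312661] [[-1.0, -0.09, -0.02], [-0.02, 0.42, -0.91], [0.09, -0.9, -0.42]]
top [ 0.27792467 -0.04509667  1.60341488] [[0.02, -1.0, 0.02], [-0.98, -0.02, -0.17], [0.17, -0.01, -0.99]]
{'time_s': 0.1, 'joints': array([-1.24081222,  0.38377468,  0.04383511,  1.59943948, -0.01792621,
        1.16120788, -0.0498985 ]), 'joint_velocities': array([ 5.30523832e-04, -1.19919879e-03, -1.16966766e-03, -5.73350237e-03,
        2.49146214e-05,  5.95817908e-04,  9.37891265e-04]), 'joint_torque': array([ 2.76016639e-03, -4.34733260e+01,  1.02932867e+00, -2.50453269e+01,
        1.08104225e-02,  5.51166973e-03,  8.53328203e-06]), 'tcp_pos': array([0.26928921, 0.5906378 , 0.22998846]), 'tool_rot': array([ 2.12229554e-01,  9.77219081e-01, -1.20072432e-03, -2.07513510e-04]), 'ft_force': array([-0.28738673, -0.16280553, -0.20149419]), 'torque': array([0.02588667, 0.00395192, 0.02855978]), 'opening': 0.08523409752988372}
```

View pics/top1.png

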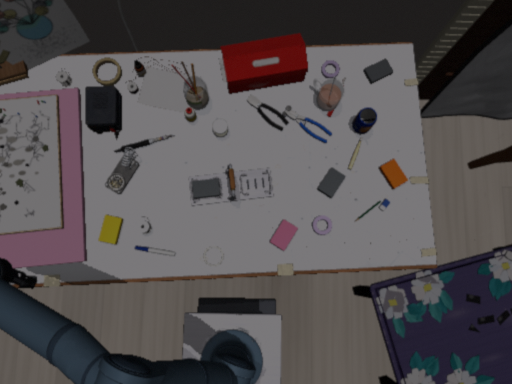

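View pics/side1.png

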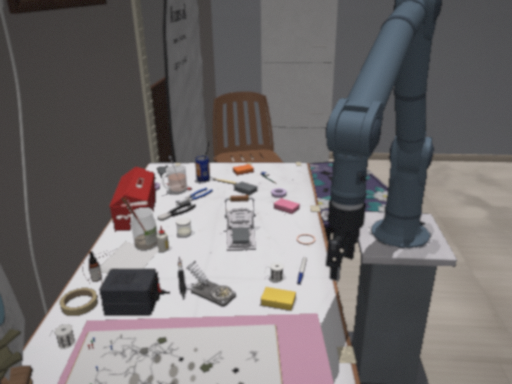

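```bash
python3 - <<'E'
from h import *
c=dict(np.load('pics/top1.npz'));W=cloud(c)
im=cv2.imread('pics/top1.png')
cv2.imwrite('pics/crop1.png',cv2.resize(im[155:245,180:350],None,fx=4.7,fy=4.7,interpolation=cv2.INTER_CUBIC))
print('table z',np.nanmedian(W[205:215,270:280,2]), W[182,331],W[188,206],W[180,232])
# loose block
for nm,(r0,r1,c0,c1),zl in(('out',(160,205,310,355),(.018,.034)),('in',(170,210,185,226),(.028,.045))):
    w=W[r0:r1,c0:c1];g=im[r0:r1,c0:c1].max(2)
    m=(g<110)&(w[...,2]>zl[0])&(w[...,2]<zl[1])
    p=w[m][:,:2].astype(np.float32);print(nm,len(p),cv2.minAreaRect(p),np.median(w[m][:,2]))
# carrier and handle by height
w=W[155:215,180:280]
for a,b in((.006,.05),(.1,.16)):
    m=(w[...,2]>a)&(w[...,2]<b);p=w[m][:,:2].astype(np.float32);print(a,b,len(p),cv2.minAreaRect(p),p.mean(0),w[m][:,2].max())
E
```

```text
table z 0.0019130112474584297 [ 0.59199256 -0.32005319  0.02755775] [0.55907129 0.10035002 0.04009709] [0.56848467 0.01068122 0.14013665]
out 439 ((0.6088366508483887, -0.33028510212898254), (0.057929571717977524, 0.12710268795490265), 57.78383255004883) 0.02624363616562474
in 461 ((0.5640246868133545, 0.10351551324129105), (0.06294455379247665, 0.10018988698720932), 6.732120990753174) 0.03606938294682268
0.006 0.05 2536 ((0.5800658464431763, 0.023880362510681152), (0.20549626648426056, 0.34042149782180786), 1.4259991645812988) [0.5734176  0.02269303] 0.04706982707741659
0.1 0.16 154 ((0.5754905343055725, 0.013612138107419014), (0.10435885936021805, 0.016917293891310692), 7.83536958694458) [0.5734157  0.01336626] 0.14539102617853777
```

View pics/crop1.png

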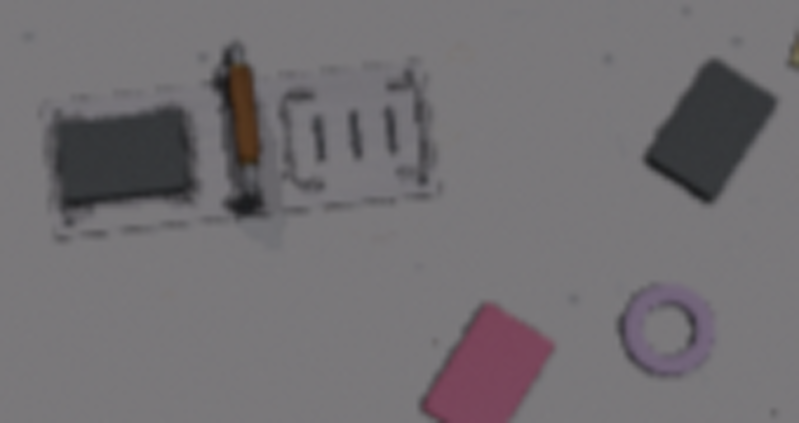

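```bash
cat >> h.py <<'E'
def ray(c,uv,z):
    uv=np.atleast_2d(np.array(uv,float));d=np.c_[(uv-c['mtx'][:2,2])/[c['mtx'][0,0],c['mtx'][1,1]],np.ones(len(uv))]@c['R']
    o=-c['R'].T@c['t'];return (o+d*((z-o[2])/d[:,2])[:,None])[:,:2]
def rect(P):
    ctr=P.mean(0);e=[(P[(i+1)%4]-P[i]) for i in range(4)]
    return ctr.round(4),[(round(float(np.linalg.norm(v)),4),round(float(np.degrees(np.arctan2(v[1],v[0]))),1)) for v in e]
E
python3 - <<'E'
from h import *
c=dict(np.load('pics/top1.npz'))
f=lambda l:[((u+.5)/4.7-.5+180,(v+.5)/4.7-.5+155) for u,v in l]
print('out',rect(ray(c,f([(714,58),(776,100),(712,194),(648,151)]),.028)))
print('tray',rect(ray(c,f([(47,103),(416,62),(437,190),(57,238)]),.012)))
print('in',rect(ray(c,f([(55,121),(182,108),(190,188),(63,200)]),.038)))
print('pocket',rect(ray(c,f([(283,96),(414,76),(428,183),(293,192)]),.025)))
print('grip',ray(c,f([(231,67),(249,64),(257,163),(240,164)]),.139))
# segmentation of loose block by colour
im=cv2.imread('pics/top1.png');m=(im[160:205,310:355].max(2)<95).astype(np.uint8)
ct=max(cv2.findContours(m,0,1)[0],key=cv2.contourArea);b=cv2.boxPoints(cv2.minAreaRect(ct))+[310,160]
print(rect(ray(c,b,.026)),b.round(1).tolist())
E
```

```text
out (array([ 0.5943, -0.3207]), [(0.0538, -123.9), (0.0841, 146.2), (0.055, 56.6), (0.0846, -34.6)])
tray (array([0.5728, 0.0196]), [(0.2697, -82.1), (0.0958, -170.0), (0.2755, 98.6), (0.0993, 6.7)])
in (array([0.5615, 0.1017]), [(0.0908, -82.6), (0.0582, -172.5), (0.0901, 96.8), (0.0574, 8.2)])
pocket (array([ 0.5806, -0.0631]), [(0.0958, -79.7), (0.079, -171.8), (0.097, 95.2), (0.0705, 7.3)])
grip [[0.60421046 0.02197832]
 [0.60656287 0.00998781]
 [0.53929349 0.00271548]
 [0.53835022 0.01399302]]
(array([ 0.5915, -0.3184]), [(0.0958, -31.8), (0.0625, -122.2), (0.0955, 147.9), (0.0619, 58.1)]) [[315.3, 188.9], [330.0, 165.7], [345.6, 175.6], [330.8, 198.8]]
```

Request:
jog_arm(
  claw=[0,0,0,0,0,0,0,0,0,0,0,0,0,0,0,0,0,0,0,0],
  offset=[
    [0.035,-0.049,0.01],
    [0.07,-0.098,0.02],
    [0.105,-0.147,0.02],
    [0.14,-0.196,0.02],
    [0.175,-0.245,0.02],
    [0.21,-0.294,0.02],
    [0.245,-0.343,0.02],
    [0.28,-0.392,0.02],
    [0.285,-0.45,0.02],
    [0.29,-0.51,0.02],
    [0.295,-0.57,0.02],
    [0.3,-0.63,0.02],
    [0.305,-0.69,0.02],
    [0.31,-0.75,0.02],
    [0.315,-0.8,0.0],
    [0.32,-0.85,-0.03],
    [0.324,-0.89,-0.06],
    [0.324,-0.911,-0.08],
    [0.324,-0.911,-0.08],
    [0.324,-0.911,-0.08],
  ],
  twist=[
    [0,0,0],
    [0,0,0],
    [0,0,0],
    [0,0,0],
    [0,0,0],
    [0,0,0],
    [0,0,0],
    [0,0,0],
    [0,0,0],
    [0,0,0],
    [0,0,-1],
    [0,0,-2],
    [0,0,-3],
    [0,0,-4],
    [0,0,-5],
    [0,0,-6],
    [0,0,-7],
    [0,0,-9],
    [0,0,-9],
    [0,0,-9],
  ],
)

```text
time_s: 2.6
tcp_pos: [0.594, -0.319, 0.1503]
tool_rot: [0.287, 0.958, -0.001, -0.0]
ft_force: [0.7, 0.0, -0.0]
opening: 0.0854
```

Request:
jog_arm(
  claw=[0,0,0,0,0,0],
  offset=[
    [0,0,-0.04],
    [0,-0.001,-0.08],
    [0,-0.001,-0.11],
    [0,-0.001,-0.13],
    [0,-0.001,-0.13],
    [0,-0.001,-0.13],
  ],
  twist=[
    [0,0,0],
    [0,0,0],
    [0,0,0],
    [0,0,0],
    [0,0,0],
    [0,0,0],
  ],
)

```text
time_s: 3.35
tcp_pos: [0.5954, -0.3204, 0.022]
tool_rot: [0.287, 0.958, -0.001, 0.001]
ft_force: [0.4, -0.8, 0.8]
opening: 0.0851
```

```bash
python3 - <<'E'
from h import *
c=snap('side','side2');im=cv2.imread('pics/side2.png')
p=c['R']@np.array([.593,-.32,.02])+c['t'];u=c['mtx']@p;u=u[:2]/u[2];print(u)
t=snap('top','top2');i2=cv2.imread('pics/top2.png')
p=t['R']@np.array([.593,-.32,.02])+t['t'];w=t['mtx']@p;w=w[:2]/w[2]
a=lambda i,u,r:cv2.resize(i[int(u[1])-r:int(u[1])+r,int(u[0])-r:int(u[0])+r],(390,390),interpolation=2)
cv2.imwrite('pics/crop2.png',np.hstack([a(im,u,35),a(i2,w,35)]))
E
```

```text
[244.51862847 186.27010036]
```

View pics/crop2.png

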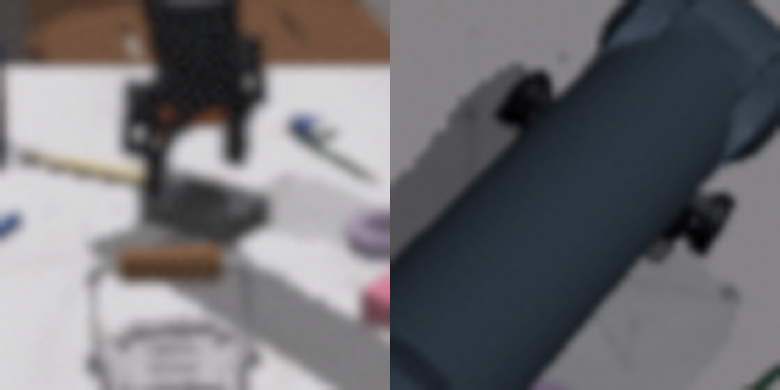

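The gripper straddles the loose block: left finger at about (155,180) in the left panel, right finger at (235,150). Both are clear of the block, so I'll go down and close.

Request:
jog_arm(
  claw=[0,0,0,0.2,0.4,0.6,0.6,0.6,0.6,0.6],
  offset=[
    [-0.001,0,-0.012],
    [-0.001,0,-0.022],
    [-0.001,0,-0.022],
    [-0.001,0,-0.022],
    [-0.001,0,-0.022],
    [-0.001,0,-0.022],
    [-0.001,0,-0.022],
    [-0.001,0,-0.022],
    [-0.001,0,-0.022],
    [-0.001,0,-0.022],
  ],
  twist=[
    [0,0,0],
    [0,0,0],
    [0,0,0],
    [0,0,0],
    [0,0,0],
    [0,0,0],
    [0,0,0],
    [0,0,0],
    [0,0,0],
    [0,0,0],
  ],
)

```text
time_s: 4.7
tcp_pos: [0.5948, -0.3216, 0.001]
tool_rot: [0.288, 0.958, -0.001, 0.002]
ft_force: [-0.2, -1.1, 4.7]
opening: 0.0569
```

Request:
jog_arm(
  claw=[0.6,0.6,0.6,0.6,0.6,0.6,0.6,0.6,0.6,0.6,0.6,0.6,0.6,0.6,0.6],
  offset=[
    [0,0,0.01],
    [0,0,0.03],
    [0,0,0.06],
    [0,0.01,0.09],
    [-0.001,0.04,0.11],
    [-0.002,0.08,0.11],
    [-0.004,0.12,0.11],
    [-0.006,0.16,0.11],
    [-0.008,0.19,0.11],
    [-0.01,0.22,0.11],
    [-0.011,0.24,0.11],
    [-0.011,0.25,0.11],
    [-0.011,0.257,0.1],
    [-0.011,0.257,0.1],
    [-0.011,0.257,0.1],
  ],
  twist=[
    [0,0,0],
    [0,0,0],
    [0,0,0],
    [0,0,-5],
    [0,0,-11],
    [0,0,-17],
    [0,0,-23],
    [0,0,-29],
    [0,0,-35],
    [0,0,-41],
    [0,0,-46],
    [0,0,-49],
    [0,0,-49],
    [0,0,-49],
    [0,0,-49],
  ],
)

```text
time_s: 6.58
tcp_pos: [0.5835, -0.0655, 0.1009]
tool_rot: [0.659, 0.752, -0.002, 0.001]
ft_force: [0.8, 0.5, -1.0]
opening: 0.0569
```

```bash
python3 - <<'E'
from h import *
o=bot.observe();print(o['tcp_pos'],o['tool_rot'],o['opening'],o['ft_force'])
c=snap('side','side3');im=cv2.imread('pics/side3.png')
t=snap('top','top3');i2=cv2.imread('pics/top3.png')
W=cloud(c)
pj=lambda c,X:(lambda u:u[:2]/u[2])(c['mtx']@(c['R']@np.array(X)+c['t']))
u=pj(c,[.583,-.02,.07]);w=pj(t,[.583,-.03,.07]);print(u,w)
a=lambda i,u,r:cv2.resize(i[int(u[1])-r:int(u[1])+r,int(u[0])-r:int(u[0])+r],(400,400),interpolation=2)
cv2.imwrite('pics/crop3.png',np.hstack([a(im,u,40),a(i2,w,40)]))
E
```

```text
[ 0.58354302 -0.06546267  0.1009207 ] [ 0.65905503  0.75208952 -0.00236543  0.00148923] 0.056891980670760275 [ 0.76521234  0.54970977 -0.96630124]
[237.55403812 207.50633357] [245.20174208 180.135557  ]
```

View pics/crop3.png

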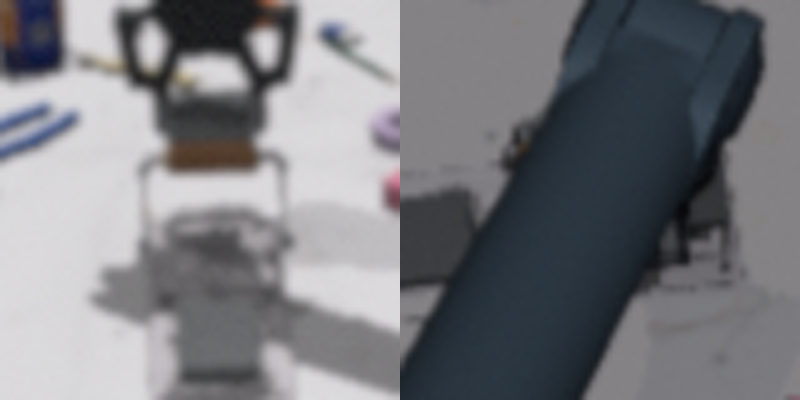

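```bash
python3 - <<'E'
from h import *
np.set_printoptions(precision=4,suppress=True)
c=dict(np.load('pics/side3.npz'));W=cloud(c);im=c['img']
x0,y0=237-40,207-40
for nm,(a,b,d,e) in dict(out=(160,262,85,148),inn=(172,268,280,385)).items():
    s=np.s_[y0+d//5:y0+e//5+1,x0+a//5:x0+b//5+1];w=W[s];
    print(nm)
    for r in range(0,w.shape[0]):
        q=w[r,4:-4];print(y0+d//5+r,np.nanmedian(q,0),im[s][r,10])
# plane normals / edges: columns at face rows of held block
for r in (190,192,193): print(r,W[r,x0+30:x0+54:3].round(4).tolist())
E
```

```text
out
184 [ 0.6277 -0.3877 -0.0005] [185 183 184]
185 [ 0.5852 -0.0987  0.1252] [143 143 144]
186 [ 0.5858 -0.0906  0.1248] [96 96 98]
187 [ 0.5826 -0.0799  0.1255] [66 66 68]
188 [ 0.5816 -0.0677  0.127 ] [53 53 53]
189 [ 0.5804 -0.0616  0.1257] [52 50 52]
190 [ 0.5802 -0.0545  0.1247] [49 49 51]
191 [ 0.5792 -0.0452  0.1249] [55 56 57]
192 [ 0.5785 -0.0349  0.1255] [62 64 64]
193 [ 0.576  -0.0283  0.1253] [64 66 65]
194 [ 0.5756 -0.0228  0.1239] [69 64 62]
195 [0.5718 0.0101 0.1356] [79 65 56]
196 [0.5698 0.0166 0.1345] [86 64 50]
inn
223 [ 0.5735 -0.0132  0.009 ] [99 97 98]
224 [ 0.5723 -0.005   0.0096] [91 89 92]
225 [0.5712 0.0023 0.0093] [86 84 88]
226 [0.5704 0.0106 0.0101] [91 90 92]
227 [0.5631 0.0615 0.0348] [96 97 99]
228 [0.5621 0.067  0.0341] [103 105 106]
229 [0.5609 0.0747 0.0346] [102 103 106]
230 [0.5603 0.083  0.0355] [104 106 108]
231 [0.5591 0.0902 0.0354] [103 105 107]
232 [0.5588 0.0967 0.0354] [103 105 108]
233 [0.5582 0.104  0.0356] [103 105 107]
234 [0.5569 0.1093 0.035 ] [104 105 108]
235 [0.5564 0.1169 0.0352] [105 107 109]
236 [0.5555 0.1252 0.0364] [106 108
[... 277 characters left out ...]
84]
244 [0.5522 0.1532 0.022 ] [106 105 107]
190 [[0.625, -0.0546, 0.1236], [0.6125, -0.0468, 0.1276], [0.6029, -0.0567, 0.1233], [0.5911, -0.0526, 0.1254], [0.5802, -0.0545, 0.1249], [0.5688, -0.0525, 0.1261], [0.5586, -0.0594, 0.1232], [0.5474, -0.0588, 0.1237]]
192 [[0.6677, -0.3014, -0.0007], [0.6135, -0.0508, 0.1176], [0.5997, -0.0346, 0.1255], [0.5883, -0.0319, 0.1271], [0.5785, -0.0406, 0.1233], [0.5671, -0.0381, 0.1247], [0.5565, -0.0411, 0.1236], [0.5472, -0.0555, 0.1171]]
193 [[0.6657, -0.2881, 0.0008], [0.6133, -0.0488, 0.1144], [0.5991, -0.0296, 0.1238], [0.5876, -0.0264, 0.1257], [0.576, -0.022, 0.128], [0.566, -0.0286, 0.1252], [0.5555, -0.0321, 0.1238], [0.5756, -0.2949, 0.0]]
```

Request:
jog_arm(
  claw=[0.6,0.6,0.6,0.6],
  offset=[
    [0,0.0,0.04],
    [0,0.0,0.07],
    [0,0.0,0.07],
    [0,0.0,0.07],
  ],
  twist=[
    [0,0,0],
    [0,0,0],
    [0,0,0],
    [0,0,0],
  ],
)

```text
time_s: 7.18
tcp_pos: [0.5831, -0.0659, 0.1704]
tool_rot: [0.66, 0.752, -0.002, 0.001]
ft_force: [-0.1, -0.0, -2.4]
opening: 0.0569
```

```bash
python3 - <<'E'
from h import *
np.set_printoptions(precision=4,suppress=True)
o=bot.observe();T=o['tcp_pos'];print(T,o['tool_rot'])
cs=[bot.camera('side') for _ in range(5)]
c=cs[0];c['z_map']=np.median([k['z_map'] for k in cs],0);np.savez('pics/side4.npz',**c)
cv2.imwrite('pics/side4.png',cv2.cvtColor(c['img'],cv2.COLOR_RGB2BGR))
W=cloud(c)
def face(lo,hi,zlo,zhi,ctr):
    m=(W[...,0]>ctr[0]-.04)&(W[...,0]<ctr[0]+.04)&(W[...,1]>lo)&(W[...,1]<hi)&(W[...,2]>zlo)&(W[...,2]<zhi)
    p=W[m];A=np.c_[p[:,0]-ctr[0],np.ones(len(p))];s=np.linalg.lstsq(A,p[:,1],rcond=None)[0]
    print(len(p),'slope deg',np.degrees(np.arctan(s[0])),'y at ctr',s[1],'x range',np.percentile(p[:,0],[2,50,98]),'res',np.std(A@s-p[:,1]))
z=T[2]
face(T[1]+.025,T[1]+.065,z+.003,z+.018,T)
face(.135,.16,.024,.034,[.555])
# top of held block
m=(abs(W[...,0]-T[0])<.015)&(abs(W[...,1]-T[1])<.07)&(abs(W[...,2]-z-.025)<.004)
print(len(W[m]),np.percentile(W[m][:,1],[0,2,98,100]))
u0,v0=np.argwhere(m).min(0),np.argwhere(m).max(0);print(u0,v0)
cv2.imwrite('pics/crop4.png',cv2.resize(cv2.imread('pics/side4.png')[145:255,185:295],(600,600),interpolation=2))
E
```

```text
[ 0.5831 -0.0659  0.1704] [ 0.6595  0.7517 -0.0025  0.0011]
61 slope deg 8.137543476473262 y at ctr -0.018875030366951342 x range [0.5496 0.5773 0.6051] res 0.0021521413596933964
52 slope deg 5.485158558342395 y at ctr 0.14606847336297107 x range [0.5281 0.5547 0.5815] res 0.0020474103946721855
82 [-0.1016 -0.1002 -0.0185 -0.0162]
[168 233] [177 243]
```

View pics/crop4.png

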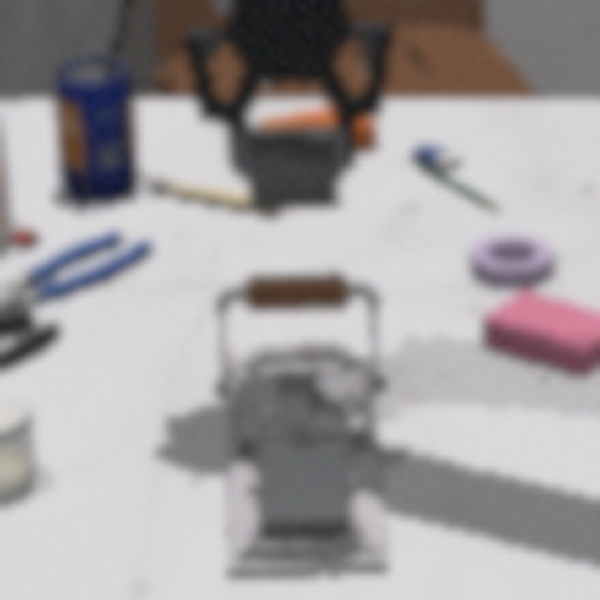

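Request:
jog_arm(
  claw=[0.6,0.6,0.6,0.6,0.6,0.6,0.6,0.6],
  offset=[
    [-0.0005,-0.0005,-0.04],
    [-0.0005,-0.0005,-0.08],
    [-0.0005,-0.0005,-0.11],
    [-0.0005,-0.0005,-0.13],
    [-0.0005,-0.0005,-0.138],
    [-0.0005,-0.0005,-0.142],
    [-0.0005,-0.0005,-0.142],
    [-0.0005,-0.0005,-0.142],
  ],
  twist=[
    [0,0,-0.2],
    [0,0,-0.2],
    [0,0,-0.2],
    [0,0,-0.2],
    [0,0,-0.2],
    [0,0,-0.2],
    [0,0,-0.2],
    [0,0,-0.2],
  ],
)

```text
time_s: 8.43
tcp_pos: [0.5834, -0.0662, 0.029]
tool_rot: [0.661, 0.751, -0.002, 0.002]
ft_force: [0.4, 0.1, -2.2]
opening: 0.0569
```

Request:
jog_arm(
  claw=[0.6,0.6,0.6,0.6,0.6,0.6],
  offset=[
    [0,0,-0.002],
    [0,0,-0.004],
    [0,0,-0.006],
    [0,0,-0.008],
    [0,0,-0.009],
    [0,0,-0.009],
  ],
  twist=[
    [0,0,0],
    [0,0,0],
    [0,0,0],
    [0,0,0],
    [0,0,0],
    [0,0,0],
  ],
)

```text
time_s: 9.18
tcp_pos: [0.5833, -0.0663, 0.0198]
tool_rot: [0.661, 0.751, -0.002, 0.002]
ft_force: [1.1, -0.4, -2.6]
opening: 0.0567
```

Request:
jog_arm(
  claw=[0.6,0.6,0.6,0.6,0.6,0.6],
  offset=[
    [0,0,-0.002],
    [0,0,-0.004],
    [0,0,-0.006],
    [0,0,-0.0075],
    [0,0,-0.008],
    [0,0,-0.008],
  ],
  twist=[
    [0,0,0],
    [0,0,0],
    [0,0,0],
    [0,0,0],
    [0,0,0],
    [0,0,0],
  ],
)

```text
time_s: 9.93
tcp_pos: [0.5833, -0.0663, 0.0118]
tool_rot: [0.661, 0.751, -0.002, 0.002]
ft_force: [0.2, -0.4, -2.9]
opening: 0.0572
```

Request:
jog_arm(
  claw=[0.6,0.6,0.6,0.6],
  offset=[
    [0,0,-0.001],
    [0,0,-0.002],
    [0,0,-0.0025],
    [0,0,-0.0025],
  ],
  twist=[
    [0,0,0],
    [0,0,0],
    [0,0,0],
    [0,0,0],
  ],
)

```text
time_s: 10.42
tcp_pos: [0.5835, -0.0663, 0.0109]
tool_rot: [0.661, 0.751, -0.002, 0.001]
ft_force: [-4.3, 0.3, 9.2]
opening: 0.0569
```

Request:
jog_arm(
  claw=[0.3,0.25,0.2,0.1,0,0,0,0],
  offset=[
    [0,0,0.0005],
    [0,0,0.001],
    [0,0,0.001],
    [0,0,0.001],
    [0,0,0.001],
    [0,0,0.001],
    [0,0,0.001],
    [0,0,0.001],
  ],
  twist=[
    [0,0,0],
    [0,0,0],
    [0,0,0],
    [0,0,0],
    [0,0,0],
    [0,0,0],
    [0,0,0],
    [0,0,0],
  ],
)

```text
time_s: 11.42
tcp_pos: [0.5835, -0.0663, 0.0119]
tool_rot: [0.661, 0.751, -0.002, 0.001]
ft_force: [0.1, -0.3, -0.2]
opening: 0.0853
```

Request:
jog_arm(
  claw=[0,0,0,0,0,0,0,0,0,0,0,0,0,0,0],
  offset=[
    [0,0,0.01],
    [0,0,0.03],
    [0,0,0.06],
    [0,0,0.1],
    [0,-0.01,0.15],
    [0,-0.04,0.2],
    [0,-0.07,0.21],
    [0,-0.11,0.21],
    [0,-0.15,0.21],
    [0,-0.2,0.21],
    [0,-0.24,0.21],
    [0,-0.24,0.21],
    [0,-0.24,0.21],
    [0,-0.24,0.21],
    [0,-0.24,0.21],
  ],
  twist=[
    [0,0,0],
    [0,0,0],
    [0,0,0],
    [0,0,0],
    [0,0,10],
    [0,0,20],
    [0,0,30],
    [0,0,40],
    [0,0,50],
    [0,0,60],
    [0,0,70],
    [0,0,80],
    [0,0,90],
    [0,0,90],
    [0,0,90],
  ],
)

```text
time_s: 13.3
tcp_pos: [0.5835, -0.3064, 0.2229]
tool_rot: [-0.062, 0.998, -0.001, 0.003]
ft_force: [0.0, -0.0, 0.3]
opening: 0.0856
```

```bash
python3 - <<'E'
from h import *
np.set_printoptions(precision=4,suppress=True)
o=bot.observe();print(o['tcp_pos'],o['tool_rot'],o['joints'])
cs=[bot.camera('top') for _ in range(4)]
c=cs[0];c['z_map']=np.median([k['z_map'] for k in cs],0);np.savez('pics/top5.npz',**c)
im=cv2.cvtColor(c['img'],cv2.COLOR_RGB2BGR);cv2.imwrite('pics/top5.png',im)
cv2.imwrite('pics/crop5.png',cv2.resize(im[150:220,180:285],None,fx=7,fy=7,interpolation=2))
W=cloud(c)[150:220,180:285];m=(W[...,2]>.115)&(W[...,2]<.16)&(abs(W[...,1]-.015)<.03)
p=W[m];print(len(p),np.median(p,0),cv2.minAreaRect(p[:,:2].astype(np.float32)))
E
```

```text
[ 0.5835 -0.3064  0.2229] [-0.0623  0.9981 -0.0009  0.0026] [ 0.0236  0.4397  0.5246  1.6065 -0.2367  1.1535  2.2978]
149 [0.5726 0.0133 0.1357] ((0.5757545232772827, 0.013656120747327805), (0.10499139130115509, 0.01695830561220646), 7.808959484100342)
```

View pics/crop5.png

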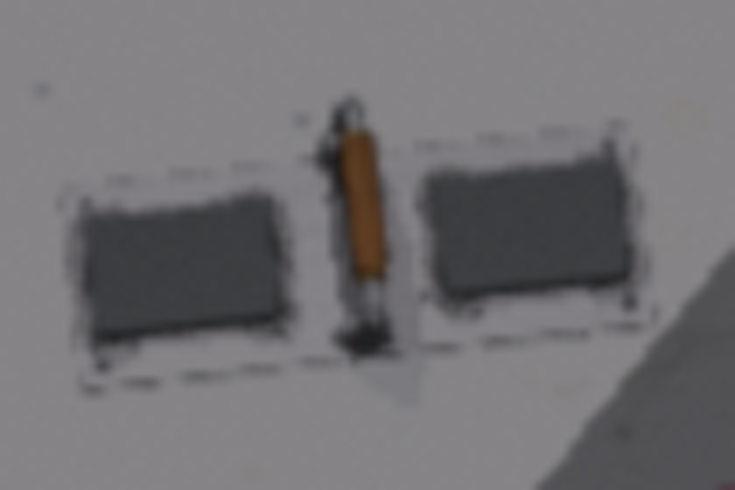

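Request:
jog_arm(
  claw=[0,0,0,0,0,0,0,0,0,0,0,0,0,0,0],
  offset=[
    [-0.001,0.03,0],
    [-0.003,0.07,0],
    [-0.004,0.12,0],
    [-0.006,0.17,0],
    [-0.008,0.22,0],
    [-0.01,0.27,0],
    [-0.011,0.3,0],
    [-0.011,0.318,0],
    [-0.011,0.324,0],
    [-0.011,0.324,0],
    [-0.011,0.324,-0.03],
    [-0.011,0.324,-0.06],
    [-0.011,0.324,-0.08],
    [-0.011,0.324,-0.08],
    [-0.011,0.324,-0.08],
  ],
  twist=[
    [0,0,0],
    [0,0,0],
    [0,0,0],
    [0,0,0],
    [0,0,0],
    [0,0,0],
    [0,0,0],
    [0,0,0],
    [0,0,0],
    [0,0,0],
    [0,0,0],
    [0,0,0],
    [0,0,0],
    [0,0,0],
    [0,0,0],
  ],
)

```text
time_s: 15.38
tcp_pos: [0.5734, 0.0165, 0.143]
tool_rot: [-0.062, 0.998, -0.001, 0.003]
ft_force: [0.4, -0.6, -0.8]
opening: 0.0854
```

Request:
jog_arm(
  claw=[0,0,0,0,0],
  offset=[
    [-0.001,0.001,-0.015],
    [-0.001,0.001,-0.03],
    [-0.001,0.001,-0.036],
    [-0.001,0.001,-0.036],
    [-0.001,0.001,-0.036],
  ],
  twist=[
    [0,0,0],
    [0,0,0],
    [0,0,0],
    [0,0,0],
    [0,0,0],
  ],
)

```text
time_s: 16.0
tcp_pos: [0.5727, 0.0175, 0.1072]
tool_rot: [-0.062, 0.998, -0.001, 0.003]
ft_force: [0.5, 0.4, -0.6]
opening: 0.0851
```

```bash
python3 - <<'E'
from h import *
c=snap('side','side6');im=cv2.imread('pics/side6.png')
t=snap('top','top6');i2=cv2.imread('pics/top6.png')
cv2.imwrite('pics/crop6.png',np.hstack([cv2.resize(im[160:260,185:285],(400,400),interpolation=2),cv2.resize(i2[140:220,190:270],(400,400),interpolation=2)]))
E
```

```text
(no output)
```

View pics/crop6.png

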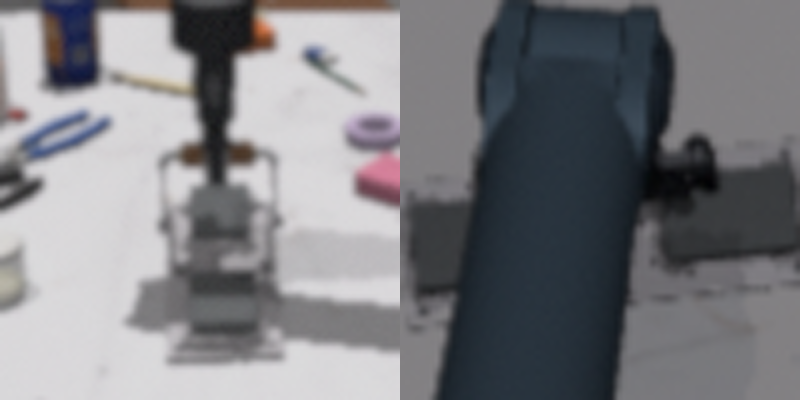

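The finger at (216,150) in the left panel sits at the middle of the wooden grip, which spans columns 182 to 253. I'll close on it.

Request:
jog_arm(
  claw=[0.3,0.5,0.65,0.75,0.85,0.95,1,1,1,1,1],
  offset=[
    [0,0,0],
    [0,0,0],
    [0,0,0],
    [0,0,0],
    [0,0,0],
    [0,0,0],
    [0,0,0],
    [0,0,0],
    [0,0,0],
    [0,0,0],
    [0,0,0],
  ],
  twist=[
    [0,0,0],
    [0,0,0],
    [0,0,0],
    [0,0,0],
    [0,0,0],
    [0,0,0],
    [0,0,0],
    [0,0,0],
    [0,0,0],
    [0,0,0],
    [0,0,0],
  ],
)

```text
time_s: 17.48
tcp_pos: [0.5729, 0.0178, 0.1076]
tool_rot: [-0.062, 0.998, -0.001, 0.003]
ft_force: [-1.2, 0.5, 4.4]
opening: 0.0152
```

Request:
jog_arm(
  claw=[1,1,1,1,1,1],
  offset=[
    [0,0,0.002],
    [0,0,0.005],
    [0,0,0.009],
    [0,0,0.013],
    [0,0,0.015],
    [0,0,0.015],
  ],
  twist=[
    [0,0,0],
    [0,0,0],
    [0,0,0],
    [0,0,0],
    [0,0,0],
    [0,0,0],
  ],
)

```text
time_s: 18.23
tcp_pos: [0.5732, 0.0179, 0.123]
tool_rot: [-0.062, 0.998, -0.001, 0.004]
ft_force: [-0.2, 0.7, -9.1]
opening: 0.0153
```

```bash
cat > lev.py <<'E'
from h import *
import sys
np.set_printoptions(precision=4,suppress=True)
o=bot.observe();print(o['tcp_pos'],o['ft_force'],o['torque'],o['opening'])
c=snap('side',sys.argv[1]);W=cloud(c);dz=float(sys.argv[2])
g=c['img'].max(2)
for nm,y in(('in',.1025),('out',-.065)):
    for d in (0,):
        m=(abs(W[...,1]-y)<.035)&(abs(W[...,0]-(.5725-.13*(y-.019)))<.026)&(abs(W[...,2]-.036-dz)<.03)&(g<125)
        p=W[m]
        if len(p)<8: print(nm,len(p));continue
        A=np.c_[p[:,:2]-p[:,:2].mean(0),np.ones(len(p))];k=np.ones(len(p),bool)
        for _ in range(4):
            s=np.linalg.lstsq(A[k],p[k,2],rcond=None)[0];r=abs(A@s-p[:,2]);k=r<max(.003,2*np.median(r))
        print(nm,k.sum(),p[k].mean(0),'slopes',s[:2],'rms',r[k].std())
E
python3 lev.py side7 .015
```

```text
[0.5732 0.0179 0.123 ] [-0.2134  0.6962 -9.0815] [ 0.0812 -0.0348  0.0131] 0.015346707161195822
in 142 [0.5621 0.1038 0.0503] slopes [ 0.0002 -0.0047] rms 0.0007874708889559384
out 97 [ 0.5822 -0.0614  0.0505] slopes [0.0233 0.0171] rms 0.0007502522981988572
```

Request:
jog_arm(
  claw=[1,1,1,1,1,1,1,1,1,1,1,1,1,1,1,1,1,1,1,1],
  offset=[
    [0,0,0.003],
    [0,0,0.008],
    [0,0,0.015],
    [0,0,0.022],
    [0,0,0.03],
    [0,0,0.038],
    [0,0,0.046],
    [0,0,0.054],
    [0,0,0.062],
    [0,0,0.069],
    [0,0,0.076],
    [0,0,0.081],
    [0,0,0.084],
    [0,0,0.085],
    [0,0,0.085],
    [0,0,0.085],
    [0,0,0.085],
    [0,0,0.085],
    [0,0,0.085],
    [0,0,0.085],
  ],
  twist=[
    [0,0,0],
    [0,0,0],
    [0,0,0],
    [0,0,0],
    [0,0,0],
    [0,0,0],
    [0,0,0],
    [0,0,0],
    [0,0,0],
    [0,0,0],
    [0,0,0],
    [0,0,0],
    [0,0,0],
    [0,0,0],
    [0,0,0],
    [0,0,0],
    [0,0,0],
    [0,0,0],
    [0,0,0],
    [0,0,0],
  ],
)

```text
time_s: 20.78
tcp_pos: [0.573, 0.0178, 0.2078]
tool_rot: [-0.062, 0.998, -0.001, 0.004]
ft_force: [-0.2, 0.3, -9.5]
opening: 0.015
```

Request:
jog_arm(
  claw=[1,1,1,1,1,1,1,1,1,1,1,1],
  offset=[
    [0,0,0],
    [0,0,0],
    [0,0,0],
    [0,0,0],
    [0,0,0],
    [0,0,0],
    [0,0,0],
    [0,0,0],
    [0,0,0],
    [0,0,0],
    [0,0,0],
    [0,0,0],
  ],
  twist=[
    [0,0,0],
    [0,0,0],
    [0,0,0],
    [0,0,0],
    [0,0,0],
    [0,0,0],
    [0,0,0],
    [0,0,0],
    [0,0,0],
    [0,0,0],
    [0,0,0],
    [0,0,0],
  ],
)

```text
time_s: 22.28
tcp_pos: [0.573, 0.0178, 0.2078]
tool_rot: [-0.062, 0.998, -0.001, 0.004]
ft_force: [0.4, -0.2, -9.4]
opening: 0.0148
```

```bash
python3 lev.py side8 .1; python3 lev.py side9 .1; python3 -c "
import cv2;cv2.imwrite('pics/crop8.png',cv2.resize(cv2.imread('pics/side9.png')[140:250,185:295],(600,600),interpolation=2))"
```

```text
[0.573  0.0178 0.2078] [ 0.3678 -0.1907 -9.4214] [-0.007  -0.0136  0.018 ] 0.014774902071470152
in 141 [0.5606 0.1033 0.1354] slopes [-0.0061  0.0089] rms 0.0007214753124730106
out 88 [ 0.5833 -0.0599  0.1352] slopes [0.0313 0.0051] rms 0.0007537908023635758
[0.573  0.0179 0.2078] [-0.6655  0.2717 -9.085 ] [0.0356 0.0216 0.0325] 0.014973611364383225
in 136 [0.5618 0.1037 0.1352] slopes [-0.0161  0.0037] rms 0.0007764278765709466
out 88 [ 0.582  -0.0612  0.1351] slopes [ 0.0058 -0.0205] rms 0.000682057511040818
```

View pics/crop8.png

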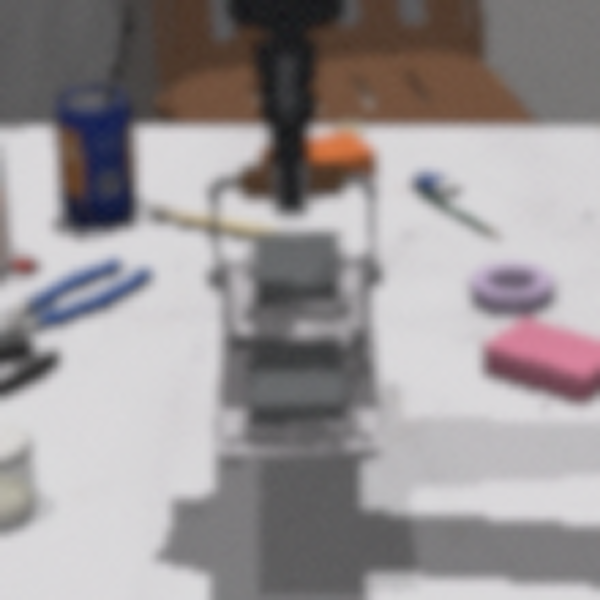

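The carrier hangs level about 10 cm up. Both block tops are at z = 0.135, and it is still.

```bash
python3 -c "
from rig import bot
print(bot.sign_off())"
```

```text
the job is handed in; nothing more can be done
None
```

The loose block is in the empty pocket and let go. I then lifted the carrier by the middle of its wooden grip and handed the job in at about 22 s, with it hanging about 10 cm over the table.

**Seating:** the block went down without wedging. At first contact with the floor it sat 9.9 mm above where I had gripped it on the table, which matches the 10 mm pocket floor. The top picture afterwards showed it inside the pocket walls.

**Level and still:** in the last checks both block tops were at z ≈ 0.135 m, equal to within about 0.2 mm. The tool position did not change over the last 1.5 s. The wrist force was steady at about 9.1–9.5 N, the full weight of the carrier with both blocks.

**Less certain:** the tilt I fitted to each block top scattered up to about 0.03 rad between single noisy depth pictures, so the flatness figure rests mainly on the equal heights. I did not measure the seated block's squareness in numbers, only by eye in the picture. I also did not measure the spool or tape positions at the end. The arm stayed clear of both, and the lilac tape ring by the loose block looks unmoved.

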